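# Shut and lock the filter cover of the airbrush compressor

### The job

Swing the airbrush compressor's filter cover down shut, without slamming it. Then push its quarter-turn stud in until you feel it bottom, ease it up a few millimetres so that it is free to turn, turn it a quarter turn clockwise to lock the cover, and let go. Go by feel and never force the stud, whether pressing or turning, and leave the things around the compressor where they are.

Things in the scene. Friction and masses are not known exactly. Their poses are not given: they have to be found in the camera images.
- housing: Airbrush compressor: grey sheet-metal box, 300 (own x) by 220 (own y) by 100 mm high, immovable. Origin: centre of its underside, on the bench; z up. Own x -142 to +62 mm is an open-topped filter bay that the cover closes; own x +66 to +150 is a fixed deck with a gauge and an air outlet, up to 35 mm above the box's top.
- cover_hinge (a point): A point on the cover's hinge line, which runs along the housing's x at its +y edge, level with the box's top (100 mm above the bench); axes are the housing's. It lies at (-40, +100, 100) mm in the housing's frame.
- panel (a joint): Opening angle of the cover, rad: 0 shut flat on the box, grows as its free edge (the housing's -y side) swings up; starts 0.45 to 0.95. Its stiff hinge stays where it is left; 2 to 6 N near the free edge swings it down. The cover: plain aluminium plate 204 mm along the hinge by 209 mm out from it, 5 mm thick, its underside in the hinge's plane.
- press_spot (a point): Point on the cover's outer face, a good spot to push it shut: 180 mm out from the hinge line, 5 mm above the hinge's plane, 70 mm along the housing's +x from the stud's axis; 29 mm from the free edge and 32 mm from the side edge. Axes: the cover's own (z out of its outer face; parallel to the housing's when shut).
- stud_push (a joint): How far the stud is pushed in, m: 0 sprung out, 0.0195 at most. Spring: 3 N plus 0.35 N per mm. Cover shut, its cross bar lies in the receptacle's slot and cannot turn (0.1 rad of play) until pushed clear below it. It turns freely over the next 2.5 mm; below that it enters a groove 2 mm deep, where it again cannot turn, with a hard floor. So: feel the floor, ease up 3.3 mm, turn.
- stud_turn (a joint): Turn of the stud about its axis, rad: 0 to 0.06 unlocked (wing and cross bar along the housing's y, in line with the slot), grows clockwise seen from above, 1.57 locked (wing along the housing's x), stop at 1.60. Turns freely (0.02 N m) once pushed in far enough. Let go at about 1.57, it springs up into a notch 2 mm above the turning depths that keeps it locked.
- stud_top (a point): Top centre of the stud's steel thumb wing, on the stud's axis, 175 mm out from the hinge line; z along the axis. Wing 26 mm long (own y), 10 thick (own x), 24 high, on a flange 48 mm across, 5 thick. Cover shut and stud out: wing's top 156 mm above the bench, flange's underside 22 mm above the cover's face. Grip the wing across its thickness; fingertips may press on the flange.
- receptacle: Steel post with a slotted seat inside the bay under the stud, fixed; hidden once the cover is shut. Origin: centre of the post's foot, 4 mm above the bench. The seat's height differs from unit to unit and is not measured: the stud comes clear of the slot at anywhere from 5 to 14 mm of push. It does not give way; more than 40 N on it would bend it.
- colour_jar: Bystander: jar of food colour, 44 mm across, 60 mm high; origin at the centre of its base.
- mug: Bystander: white mug, 76 mm across, 85 mm high; origin at the centre of its base.
- palette_knife: Bystander: palette knife lying on the bench; origin under its middle.
- cutter: Bystander: round steel pastry cutter, 68 mm across, 28 mm high; origin at the centre of its base.

How it is judged (in metres and radians):
On the way, in this order (a step that is already met when the one before it is completed fails the run):
1. the cover is shut (value of joint panel below 0.012 rad), for 0.2 s.
2. the stud is turned to locked with the cover shut (value of joint panel below 0.012 rad and value of joint stud_turn above 1.4 rad and value of joint stud_push above 0.002 m), for 0.2 s.
At the end, for the whole second after the job is handed in: The cover is shut (within 0.012 rad, about 2 mm at its edge), the stud is drawn in by more than 2 mm and turned to more than 1.4 rad (80 degrees) clockwise from unlocked, at rest and let go (all of step 2 and velocity of joint stud_turn between -0.1 and 0.1 rad/s); the robot touches nothing.
It fails at once if the stud is forced: over 40 N on the receptacle (contact force between receptacle and anything else above 40 N).
It fails at once if the cover is slammed (swings down faster than 2.5 rad/s) (velocity of joint panel below -2.5 rad/s).
It fails at once if a bystander is shifted by more than 30 mm (distance of any of colour_jar, mug, palette_knife, cutter from where it was at the start of the episode above 0.03 m).
It also fails if it takes over 54 s, if anything falls off the work surface, if the arm or the gripper's body presses on something with over 40 N, if the wrist force passes 120 N, or if a joint passes its speed limit or range.

### The arm

A 7-joint arm with a two-finger parallel gripper is mounted at the origin on the work surface. World frame = base frame: x ahead of the robot, y to its left, z up, the work surface at z = 0. Lengths are in mm, angles in rad, forces in N, time in s.
With the tool pointing down it reaches from about 400 to 875 mm from the base axis. Payload 4.4 kg.
Tool frame: the origin (TCP) lies midway between the tips of the shut fingers; the grasp point (between the pads) lies 19 mm behind it (ctrl.pinch_z is the distance from the TCP to the grasp point, in mm); z points along the fingers, y is the line along which they close (so a half turn about z gives the same grasp; the last joint's range is limited). The gripper opens to 85 mm and grips with 20 to 120 N. Pads are 22 mm wide; open, the fingers measure 114 mm over their backs; the gripper's body (76 mm by 85 mm) begins 54 mm behind the grasp point. The pads swing forward as they close: fully open they stand 13 mm farther back than shut.
Start: joints at [1.102, 0.628, 0.038, 1.517, -0.027, 0.996, -0.02], TCP at [254.825, -597.981, 231.313] pointing down, gripper open.
Joint ranges: [-3.06, 3.06], [-0.37, 2.12], [-1.25, 1.32], [0.18, 2.47], [-1.1, 4.24], [0.23, 1.98], [-2.94, 2.94]. Speed limits (rad/s): [2.57, 2.57, 3.14, 3.14, 3.14, 3.14, 3.14].

### API

Orientations are given as [roll, pitch, yaw] about the fixed x, y, z axes, in that order (R = Rz(yaw) Ry(pitch) Rx(roll)).
In Python, from cell import read_state, cams, order, ctrl gives the robot as it stands.
- The arm moves only by the tool move_arm, never from a script. Its argument "targets" is text: rows parted by semicolons, each of 7 numbers parted by spaces: the gripper's target within -1 to 1 (fully open at 1, half-way at 0, shut at -1), then the shift along the tool's x, y, z in cm, then the turn, a rotation vector about the tool's x, y, z in degrees. A call has 1 to 5 rows; each row shifts and turns the commanded pose from where the row before left it, along the tool's axes as they then stand; what a row does not reach is not made up. A row lasts 1/12 s, in which the tool goes at most 41.7 mm and 7.16 degrees, less where a joint would pass 70% of its speed; a pose out of reach is approached as far as the arm can. A call with a gripper value outside its range is refused whole. The fingers move at their own pace and stop on an object; the grip force is fixed at half the most. Time passes only in rows, so rows that do not move let the fingers close. It gives the time, the measured TCP pose, the force, the opening and the grip force at its end, in the units of the state.
- read_state(): the state, without advancing time (a new reading comes with each control period).
- cams.get_image(name): name is "scene" or "top" or "wrist"; returns a dict with "color" (384x512x3 uint8, red, green, blue), "fovy" (degrees; the focal length in pixels is half the picture's height over the tangent of half this angle, whatever the lens; pixels are square), "cx", "cy" (the principal point, pixels), "rvec" (rotation vector, rad) and "tvec" (3), from world to camera coordinates, as OpenCV has them. Camera axes: x right, y down, z forward; pixel columns grow to the right and rows downward; lengths in mm; the calibration is good to about 2 mm. The wrist camera is an equidistant fisheye: a pixel r from the principal point sees the ray r / f radians off the axis. A picture is of the moment at which its call begins. There is no depth.
- order.finish_job(): hands the job in; it is judged then, once.
The state is a dict: "clock": time; "qpos": joint angles; "qd": joint speeds; "tau": joint torques, N m; "eef_pos": TCP position; "tool_rot": TCP orientation; "force": force on the tool from outside, world axes, zero at the start; "torque": the same for the moment, N m; "width": finger opening in mm; "gripper_force": force on a finger pad.
Only numpy, scipy, OpenCV 4.12 (cv2) and the standard library are available. Lean on these libraries where they do the work, as an engineer would, in place of code of your own. Each camera call takes 0.05 s, during which the arm holds its last target. There are 200 camera calls.

## Working session

There is one attempt and no reset: what is moved stays moved. The work goes in short steps, Python scripts to look and compute and a tool call to move; the robot and the scene stay as the last step left them, time stands still between calls to the robot, and variables do not carry over. Pictures are saved under pics/ and viewed, at most 10 in all, crops included, and the job is handed in when it is done.

Besides the shell and the picture viewer there is one more tool, called after "Emit:" as name(argument=value, ...) on one line, values as JSON. move_arm: Moves the arm, as the interface text tells. Its arguments: {"type":"object","properties":{"targets":{"type":"string"}},"required":["targets"]}

```bash
ls; mkdir -p pics; python3 - <<'E'
from cell import read_state,cams
import cv2,json
s=read_state();print(s)
for n in("scene","top"):
    d=cams.get_image(n);print(n,{k:v for k,v in d.items() if k!="color"})
    cv2.imwrite(f"pics/{n}0.png",d["color"][:,:,::-1])
E
```

```text
pics
{'clock': 0.0, 'qpos': array([ 1.10224357,  0.62935991,  0.03843179,  1.51841648, -0.02701221,
        0.99628452, -0.0200025 ]), 'qd': array([-0.00088544,  0.00035076, -0.00156932, -0.00097471, -0.00137175,
       -0.0001174 ,  0.00054831]), 'tau': array([ 9.73326351e-04, -5.63389850e+01,  1.22686554e+00, -1.93441683e+01,
        1.11766104e-02,  1.07945694e-02,  5.45284649e-05]), 'eef_pos': array([ 254.54873931, -597.37873113,  230.3644645 ]), 'tool_rot': array([-3.13964204e+00,  1.12607170e-05,  4.02750752e-01]), 'force': array([-0.50543211, -0.17480559, -0.09821686]), 'torque': array([-0.00121492,  0.03466948, -0.017839  ]), 'gripper_force': 0.0, 'width': 85.60375005729888}
scene {'fovy': 47.140895458524824, 'cx': 254.86515136134196, 'cy': 196.7436284024389, 'rvec': array([ 2.00548935,  0.80779005, -0.41586953]), 'tvec': array([-530.1270194 ,  -80.77605485, 1179.62228537])}
top {'fovy': 49.256396847535534, 'cx': 257.04032210551816, 'cy': 191.4545340070819, 'rvec': array([ 2.11327463, -2.1788759 ,  0.11180653]), 'tvec': array([128.93386997, 613.04184684, 826.8909149 ])}
```

View pics/scene0.png

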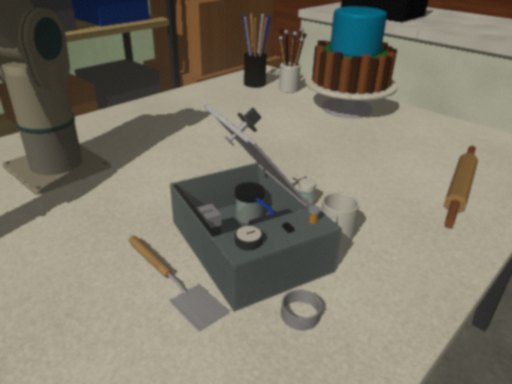

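View pics/top0.png

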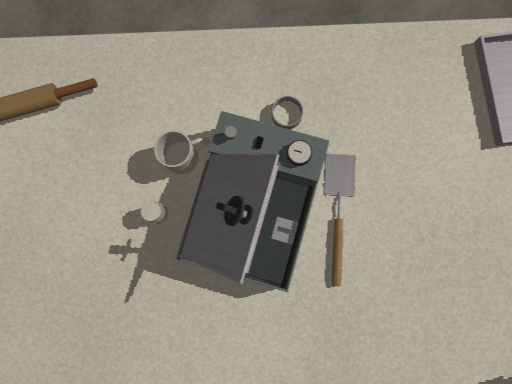

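```bash
cat >h.py <<'E'
import numpy as np,cv2
from scipy.optimize import least_squares
from scipy.spatial.transform import Rotation as R
def proj(d,P):
    f=192/np.tan(np.radians(d["fovy"]/2))
    c=R.from_rotvec(d["rvec"]).apply(P)+d["tvec"]
    return np.c_[f*c[:,0]/c[:,2]+d["cx"],f*c[:,1]/c[:,2]+d["cy"]]
def cov(a,x,out,up): # cover point in housing frame
    return [x,100-out*np.cos(a)+up*np.sin(a)*1,100+out*np.sin(a)+up*np.cos(a)]
def world(p,P): return R.from_euler('z',p[2]).apply(np.array(P,float))+[p[0],p[1],0]
E
cat >fit.py <<'E'
from h import *
from cell import cams
D={n:cams.get_image(n) for n in("top","scene")}
def mk(p):
    a=p[3]
    T=[[150,110,100],[150,-110,100],[-150,-110,100],cov(a,62,209,5),cov(a,-142,209,0)]
    S=[[-150,-110,100],[150,-110,100],[150,110,100],[150,-110,0],cov(a,-142,209,5)]
    return proj(D["top"],world(p,T)),proj(D["scene"],world(p,S))
OT=np.array([[221,112],[328,137],[288,290],[277,155],[242,280]])
OS=np.array([[171,184],[235,265],[338,233],[237,308],[207,105]])
def f(p):
    t,s=mk(p);return np.r_[(t-OT).ravel(),(s-OS).ravel()]
best=min((least_squares(f,[600,-100,y,.7],x_scale=[100,100,1,.3],loss='soft_l1') for y in np.arange(-3,3.2,.7)),key=lambda r:r.cost)
p=best.x;print(p,best.cost);print(f(p).reshape(-1,2).round(1))
a=p[3]
for n,q in(("stud shut",[-40,-75,156]),("press shut",[30,-80,105]),("press now",cov(a,30,180,5)),("studtop now",cov(a,-40,175,56)),("hinge",[-40,100,100])):
    print(n,world(p,[q])[0].round(1))
    print([proj(D[m],world(p,[q])).round(0) for m in D])
E
python3 fit.py
```

```text
[ 5.99417497e+02  1.19689850e+02 -3.11919175e-01  8.81509077e-01] 25.925543249775785
[[-1.5 -3. ]
 [-0.7  1.6]
 [-2.4 -0.5]
 [ 0.  -3.5]
 [ 0.2  1. ]
 [-0.8 -0.6]
 [-0.4  3.5]
 [ 5.3 -2.2]
 [-2.3  4.6]
 [-2.7 -1.4]]
stud shut [538.3  60.6 156. ]
[array([[285., 226.]]), array([[206., 180.]])]
press shut [603.4  34.3 105. ]
[array([[296., 193.]]), array([[220., 222.]])]
press now [624.7 100.4 242.1]
[array([[260., 170.]]), array([[255., 146.]])]
studtop now [571.1 162.3 270.7]
[array([[220., 203.]]), array([[257., 113.]])]
hinge [592.  227.1 100. ]
[array([[196., 202.]]), array([[283., 184.]])]
```

Emit:
move_arm(targets="-1 3.9 0 -1.0 0 0 -7; -1 3.9 0 -1.0 0 0 -7; -1 3.9 0 -1.0 0 0 -7; -1 3.9 0 -1.0 0 0 -7; -1 3.9 0 -1.0 0 0 -7")

```text
clock: 0.62
eef_pos: [409.9, -481.1, 281.4]
tool_rot: [3.141, -0.0, 1.02]
force: [0.2, -0.6, 0.7]
width: 25.3
gripper_force: 0.0
```

Emit:
move_arm(targets="-1 3.9 0 -1.0 0 0 -7; -1 3.9 0 -1.0 0 0 -7; -1 3.9 0 -1.0 0 0 0; -1 3.9 0 -1.0 0 0 0; -1 3.9 0 -1.0 0 0 0")

```text
clock: 1.03
eef_pos: [481.3, -300.5, 331.6]
tool_rot: [-3.141, -0.0, 1.258]
force: [0.7, -1.0, 0.8]
width: -0.0
gripper_force: 0.0
```

```bash
cat >to.py <<'E'
import sys
from h import *
from cell import read_state
s=read_state();r=R.from_euler('xyz',s["tool_rot"])
g=np.array([float(v) for v in sys.argv[1:4]])
print("pos",s["eef_pos"].round(1),"rot",s["tool_rot"].round(4),"F",s["force"].round(1),"clk",round(s["clock"],2))
print("cm tool",((r.inv().apply(g-s["eef_pos"]))/10).round(2))
if len(sys.argv)>4:print("rotvec deg",np.degrees((r.inv()*R.from_euler('xyz',[np.pi,0,float(sys.argv[4])])).as_rotvec()).round(2))
E
python3 to.py 620 98 310 1.259
```

```text
pos [ 481.3 -300.5  331.6] rot [-3.1413e+00 -1.0000e-04  1.2579e+00] F [ 0.7 -1.   0.8] clk 1.03
cm tool [42.19  0.93  2.17]
rotvec deg [-0.02 -0.01 -0.06]
```

Emit:
move_arm(targets="-1 3.9 0.1 0 0 0 0; -1 3.9 0.1 0 0 0 0; -1 3.9 0.1 0 0 0 0; -1 3.9 0.1 0 0 0 0; -1 3.9 0.1 0 0 0 0")

```text
clock: 1.45
eef_pos: [546.0, -116.6, 331.4]
tool_rot: [3.142, 0.0, 1.258]
force: [0.5, -0.4, 0.4]
width: 0.2
gripper_force: 0.0
```

Emit:
move_arm(targets="-1 3.9 0.1 0 0 0 0; -1 3.9 0.1 0 0 0 0; -1 3.9 0.1 0 0 0 0; -1 3.9 0.1 0 0 0 0; -1 3.9 0.1 0 0 0 0")

```text
clock: 1.87
eef_pos: [610.9, 67.3, 331.2]
tool_rot: [-3.142, 0.0, 1.258]
force: [0.7, -1.7, -0.3]
width: -0.1
gripper_force: 0.0
```

Emit:
move_arm(targets="-1 2.5 0 0 0 0 0; -1 0 0 2 0 0 0; -1 0 0 0 0 0 0")

```text
clock: 2.12
eef_pos: [616.6, 91.5, 308.0]
tool_rot: [-3.136, 0.002, 1.262]
force: [-0.8, -1.0, -1.3]
width: 0.2
gripper_force: 0.0
```

```bash
python3 to.py 624 99 260; python3 - <<'E'
from cell import cams
import cv2
d=cams.get_image("scene")["color"][60:260,130:390,::-1];w=cams.get_image("wrist")["color"][:,:,::-1]
cv2.imwrite("pics/s1.png",cv2.resize(d,None,fx=2,fy=2))
E
```

```text
pos [616.6  91.5 308. ] rot [-3.1362e+00  2.2000e-03  1.2621e+00] F [-0.8 -1.  -1.3] clk 2.12
cm tool [0.96 0.51 4.8 ]
```

View pics/s1.png

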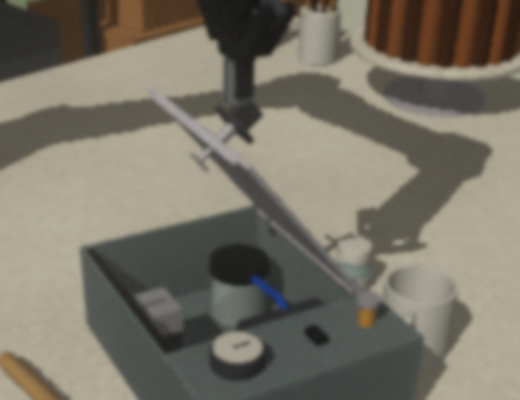

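Emit:
move_arm(targets="-1 1.0 0.5 2 0 0 0; -1 0 0 2 0 0 0; -1 0 0 0.5 0 0 0; -1 0 0 0.5 0 0 0; -1 0 0 0.5 0 0 0")

```text
clock: 2.63
eef_pos: [627.1, 96.6, 257.6]
tool_rot: [3.139, -0.001, 1.256]
force: [-0.3, 0.5, 1.6]
width: -0.1
gripper_force: 1.0
```

Emit:
move_arm(targets="-1 -0.7 0 0.7 0 0 0; -1 -0.7 0 0.7 0 0 0; -1 -0.7 0 0.7 0 0 0; -1 -0.7 0 1 0 0 0; -1 -0.7 0 1 0 0 0")

```text
clock: 3.05
eef_pos: [615.4, 62.3, 215.2]
tool_rot: [3.14, 0.001, 1.257]
force: [0.7, -0.1, 2.1]
width: -0.0
gripper_force: 0.9
```

Emit:
move_arm(targets="-1 -0.6 0 1 0 0 0; -1 -0.5 0 1.1 0 0 0; -1 -0.5 0 1.1 0 0 0; -1 -0.4 0 1.1 0 0 0; -1 -0.3 0 1.1 0 0 0")

```text
clock: 3.47
eef_pos: [607.6, 40.3, 160.3]
tool_rot: [-3.141, 0.002, 1.257]
force: [-0.3, -1.1, 1.7]
width: 0.2
gripper_force: 0.7
```

```bash
python3 to.py 603.4 34.3 105; python3 - <<'E'
from cell import cams
import cv2
d=cams.get_image("scene")["color"][60:260,130:390,::-1]
cv2.imwrite("pics/s2.png",cv2.resize(d,None,fx=2,fy=2))
E
```

```text
pos [607.6  40.3 160.3] rot [-3.1410e+00  1.5000e-03  1.2566e+00] F [-0.3 -1.1  1.7] clk 3.47
cm tool [-0.69 -0.21  5.53]
```

View pics/s2.png

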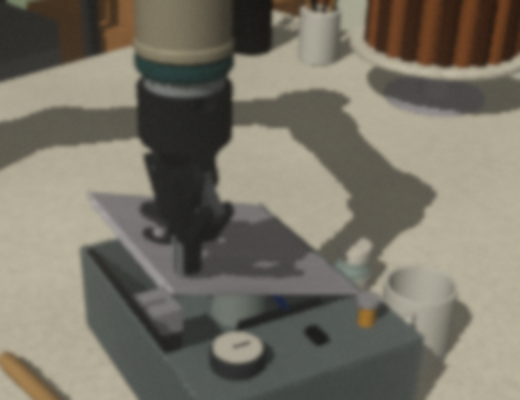

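Emit:
move_arm(targets="-1 -0.2 0 1.1 0 0 0; -1 -0.2 0 1.1 0 0 0; -1 -0.1 0 1.1 0 0 0; -1 -0.1 0 0.9 0 0 0; -1 0 0 0.6 0 0 0")

```text
clock: 3.93
eef_pos: [605.9, 36.2, 111.8]
tool_rot: [-3.14, 0.001, 1.258]
force: [-0.8, -0.9, 0.6]
width: 0.2
gripper_force: 0.5
```

Emit:
move_arm(targets="-1 0 0 0.3 0 0 0; -1 0 0 0.2 0 0 0; -1 0 0 0.2 0 0 0; -1 0 0 0 0 0 0")

```text
clock: 4.27
eef_pos: [606.5, 36.8, 106.2]
tool_rot: [-3.142, -0.0, 1.258]
force: [0.0, 0.1, 0.9]
width: -0.1
gripper_force: 0.0
```

Emit:
move_arm(targets="-1 0 0 0.2 0 0 0; -1 0 0 0.2 0 0 0; -1 0 0 0.2 0 0 0; -1 0 0 0 0 0 0")

```text
clock: 4.6
eef_pos: [607.1, 36.8, 104.9]
tool_rot: [3.139, -0.0, 1.258]
force: [-9.3, -1.0, 30.4]
width: 0.1
gripper_force: 15.0
```

Emit:
move_arm(targets="-1 0 0 -1 0 0 0; -1 0 0 -3 0 0 0; -1 0 0 -3.5 0 0 0; 1 0 3 -3.5 0 0 0; 1 0 3 0 0 0 0")

```text
clock: 5.02
eef_pos: [664.4, 20.7, 215.2]
tool_rot: [3.131, -0.005, 1.26]
force: [1.9, 0.2, 0.6]
width: 23.3
gripper_force: 0.0
```

```bash
python3 to.py 538.3 60.6 200 1.259; python3 - <<'E'
from cell import cams
import cv2,numpy as np
t=cams.get_image("top")["color"][90:310,150:370,::-1];s=cams.get_image("scene")["color"][100:320,130:370,::-1]
w=cams.get_image("wrist")
print({k:v for k,v in w.items() if k!="color"})
cv2.imwrite("pics/w3.png",w["color"][:,:,::-1])
a=cv2.resize(t,(440,440));b=cv2.resize(s,(360,330))
c=np.zeros((440,800,3),np.uint8);c[:,:440]=a;c[:330,440:]=b
cv2.imwrite("pics/ts3.png",c)
E
```

```text
pos [664.4  20.7 215.2] rot [ 3.1311 -0.0053  1.2603] F [1.9 0.2 0.6] clk 5.02
cm tool [ -0.06 -13.24   1.38]
rotvec deg [ 0.6  -0.3   0.07]
{'fovy': 65.70646984690485, 'cx': 254.8490690487475, 'cy': 191.7099441970222, 'rvec': array([-2.83343436,  0.4550024 ,  0.04921575]), 'tvec': array([-629.62257114,  187.19305777,  412.83024311])}
```

View pics/ts3.png

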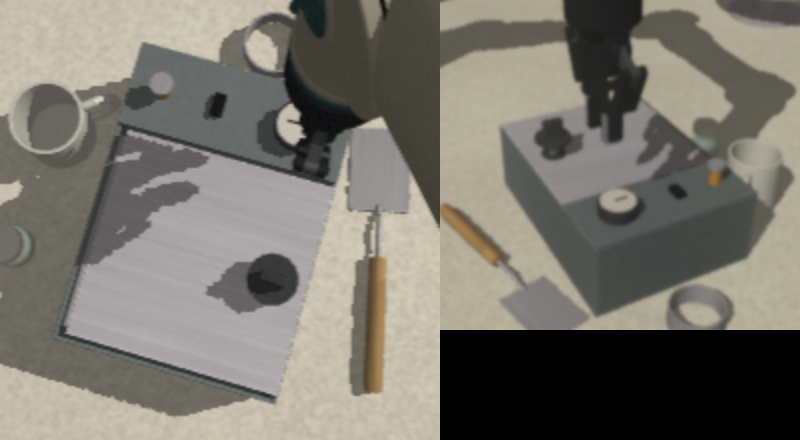

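View pics/w3.png

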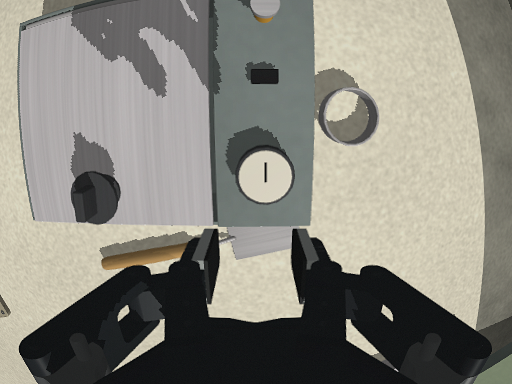

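```bash
python3 - <<'E'
from h import *
from cell import cams
def fish(d,P):
    f=192/np.tan(np.radians(d["fovy"]/2))
    c=R.from_rotvec(d["rvec"]).apply(P)+d["tvec"]
    rho=np.hypot(c[:,0],c[:,1]);th=np.arctan2(rho,c[:,2])
    return np.c_[f*th*c[:,0]/rho+d["cx"],f*th*c[:,1]/rho+d["cy"]]
D={n:cams.get_image(n) for n in("top","scene","wrist")}
F=lambda q,z:np.array([[q[0],q[1],z]])
for use in ("tsw","t","s","w"):
    def f(q):
        r=[]
        if "t" in use:r+=[proj(D["top"],F(q,132))[0]-[286,229.5]]
        if "s" in use:r+=[proj(D["scene"],F(q,156))[0]-[204.7,181]]
        if "w" in use:r+=[fish(D["wrist"],F(q,132))[0]-[96,197.5]]
        return np.concatenate(r)
    x=least_squares(f,[538,60]);print(use,x.x,x.fun.round(1))
E
```

```text
tsw [533.09620044  61.59430059] [-2.2  0.2 -0.5 -2.2  1.1  0.9]
t [533.41214756  57.5239467 ] [0. 0.]
s [540.0055871   56.76837978] [0. 0.]
w [532.35531727  62.62977935] [ 0. -0.]
```

Emit:
move_arm(targets="1 0 -3.5 0 0 0 0; 1 0 -3.5 0 0 0 0; 1 0 -3.5 0 0 0 0; 1 -0.1 -2.9 1.5 0 0 0; 1 0 0 0 0 0 0")

```text
clock: 5.73
eef_pos: [523.1, 61.1, 189.6]
tool_rot: [-3.13, 0.005, 1.264]
force: [-1.4, -0.2, -0.4]
width: 85.4
gripper_force: 0.0
```

Emit:
move_arm(targets="1 0 0 0 0 0 0; 1 0 0 0 0 0 0")

```text
clock: 5.9
eef_pos: [533.3, 59.4, 192.1]
tool_rot: [3.141, -0.0, 1.259]
force: [0.5, -0.6, -0.6]
width: 85.6
gripper_force: 0.0
```

```bash
python3 to.py 535 60 190 1.259; python3 - <<'E'
from cell import cams
import cv2,numpy as np
w=cams.get_image("wrist")
print({k:v for k,v in w.items() if k!="color"})
cv2.imwrite("pics/w4.png",cv2.resize(w["color"][150:350,130:390,::-1],None,fx=3,fy=3))
E
```

```text
pos [533.3  59.4 192.1] rot [ 3.1409e+00 -2.0000e-04  1.2586e+00] F [ 0.5 -0.6 -0.6] clk 5.9
cm tool [0.11 0.14 0.21]
rotvec deg [ 0.04 -0.01 -0.02]
{'fovy': 65.70646984690485, 'cx': 254.8490690487475, 'cy': 191.7099441970222, 'rvec': array([-2.8340058 ,  0.44744531,  0.05997273]), 'tvec': array([-489.45703074,  187.51828068,  400.86527032])}
```

View pics/w4.png

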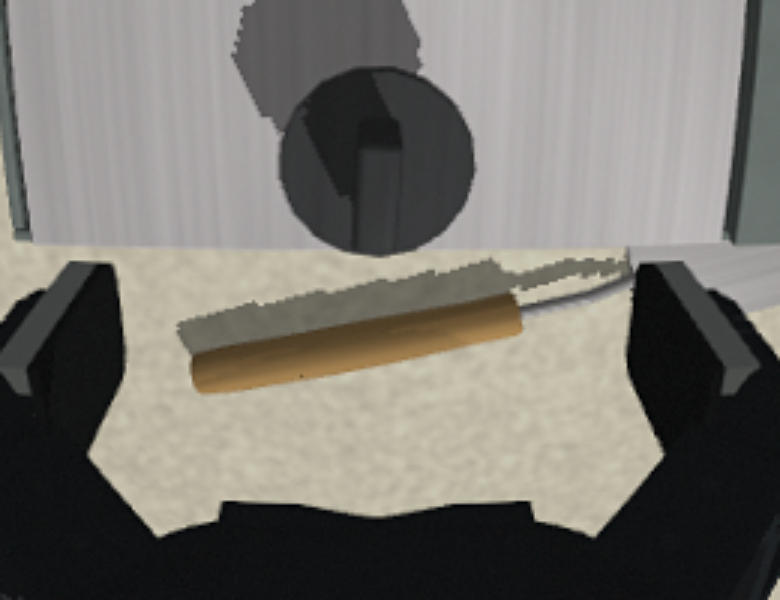

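```bash
python3 - <<'E'
from h import *
d=dict(fovy=65.70646984690485,cx=254.849,cy=191.71,rvec=np.array([-2.8340058,0.44744531,0.05997273]),tvec=np.array([-489.457,187.518,400.865]))
f=192/np.tan(np.radians(d["fovy"]/2))
def fish(P):
    c=R.from_rotvec(d["rvec"]).apply(P)+d["tvec"]
    rho=np.hypot(c[:,0],c[:,1]);th=np.arctan2(rho,c[:,2])
    return np.c_[f*th*c[:,0]/rho+d["cx"],f*th*c[:,1]/rho+d["cy"]]
x=least_squares(lambda q:fish(np.array([[q[0],q[1],132]]))[0]-[255.8,203.7],[535,60]);print(x.x)
t=np.linspace(0,6.28,40)
q=fish(np.c_[x.x[0]+24*np.cos(t),x.x[1]+24*np.sin(t),132+0*t]);print((q.min(0)-[130,150])*3,(q.max(0)-[130,150])*3)
E
python3 to.py 534 61 150
```

```text
[534.80273905  61.2363233 ]
[277.87430142  63.06282135] [476.89998929 252.52645557]
pos [534.1  59.2 192.2] rot [ 3.1402e+00 -6.0000e-04  1.2578e+00] F [0.7 0.3 1. ] clk 5.95
cm tool [ 0.17 -0.07  4.22]
```

Emit:
move_arm(targets="1 0.2 0.1 1.5 0 0 0; 1 0 0 2 0 0 0; 1 0 0 1.5 0 0 0; 1 0 0 0.5 0 0 0; 1 0 0 0 0 0 0")

```text
clock: 6.37
eef_pos: [534.7, 60.4, 135.8]
tool_rot: [-3.14, 0.001, 1.257]
force: [-0.3, -0.4, -0.3]
width: 85.8
gripper_force: 0.0
```

Emit:
move_arm(targets="0 0 0 0 0 0 0; -0.5 0 0 0 0 0 0; -1 0 0 0 0 0 0; -1 0 0 0 0 0 0; -1 0 0 0 0 0 0")

```text
clock: 6.78
eef_pos: [535.0, 60.8, 137.6]
tool_rot: [3.14, -0.0, 1.258]
force: [0.2, -0.3, -0.5]
width: 25.7
gripper_force: 0.0
```

Emit:
move_arm(targets="-1 0 0 0 0 0 0; -1 0 0 0 0 0 0; -1 0 0 0 0 0 0")

```text
clock: 7.03
eef_pos: [534.3, 60.8, 137.1]
tool_rot: [-3.141, 0.0, 1.258]
force: [-2.1, 0.1, 2.5]
width: 8.5
gripper_force: 62.7
```

Emit:
move_arm(targets="-1 0 0 0.2 0 0 0; -1 0 0 0.2 0 0 0; -1 0 0 0.2 0 0 0; -1 0 0 0 0 0 0")

```text
clock: 7.37
eef_pos: [534.3, 60.8, 130.6]
tool_rot: [-3.141, 0.0, 1.258]
force: [-2.4, -0.2, 4.4]
width: 8.7
gripper_force: 62.9
```

Emit:
move_arm(targets="-1 0 0 0.1 0 0 0; -1 0 0 0.1 0 0 0; -1 0 0 0 0 0 0")

```text
clock: 7.62
eef_pos: [534.4, 60.7, 128.8]
tool_rot: [-3.141, 0.0, 1.258]
force: [-2.4, 0.2, 5.1]
width: 8.6
gripper_force: 63.0
```

Emit:
move_arm(targets="-1 0 0 0.1 0 0 0; -1 0 0 0 0 0 0")

```text
clock: 7.78
eef_pos: [534.4, 60.7, 127.9]
tool_rot: [-3.141, 0.0, 1.258]
force: [-3.4, -0.1, 4.7]
width: 8.2
gripper_force: 63.1
```

Emit:
move_arm(targets="-1 0 0 0.1 0 0 0; -1 0 0 0 0 0 0")

```text
clock: 7.95
eef_pos: [534.4, 60.8, 127.0]
tool_rot: [-3.141, 0.0, 1.258]
force: [-2.7, -0.2, 5.3]
width: 8.5
gripper_force: 63.2
```

Emit:
move_arm(targets="-1 0 0 0.1 0 0 0; -1 0 0 0 0 0 0")

```text
clock: 8.12
eef_pos: [534.4, 60.8, 126.0]
tool_rot: [-3.141, 0.0, 1.258]
force: [-3.5, 0.0, 6.5]
width: 8.7
gripper_force: 63.2
```

Emit:
move_arm(targets="-1 0 0 0.1 0 0 0; -1 0 0 0 0 0 0")

```text
clock: 8.28
eef_pos: [534.4, 60.7, 125.0]
tool_rot: [-3.141, 0.0, 1.258]
force: [-2.9, 0.2, 5.5]
width: 8.4
gripper_force: 63.3
```

Emit:
move_arm(targets="-1 0 0 0.1 0 0 0; -1 0 0 0 0 0 0")

```text
clock: 8.45
eef_pos: [534.4, 60.8, 124.1]
tool_rot: [-3.141, 0.0, 1.258]
force: [-3.8, -0.7, 6.6]
width: 8.6
gripper_force: 63.3
```

Emit:
move_arm(targets="-1 0 0 0.1 0 0 0; -1 0 0 0 0 0 0")

```text
clock: 8.62
eef_pos: [534.4, 60.7, 123.1]
tool_rot: [-3.141, 0.0, 1.258]
force: [-3.0, 0.3, 6.4]
width: 8.4
gripper_force: 63.3
```

Emit:
move_arm(targets="-1 0 0 0.1 0 0 0; -1 0 0 0 0 0 0")

```text
clock: 8.78
eef_pos: [534.4, 60.8, 122.2]
tool_rot: [-3.141, 0.0, 1.258]
force: [-3.4, -0.3, 7.0]
width: 8.5
gripper_force: 63.4
```

Emit:
move_arm(targets="-1 0 0 0.1 0 0 0; -1 0 0 0 0 0 0")

```text
clock: 8.95
eef_pos: [534.4, 60.8, 121.2]
tool_rot: [-3.141, 0.0, 1.258]
force: [-4.2, -0.4, 6.8]
width: 8.5
gripper_force: 63.4
```

Emit:
move_arm(targets="-1 0 0 0.1 0 0 0; -1 0 0 0 0 0 0")

```text
clock: 9.12
eef_pos: [534.4, 60.8, 120.2]
tool_rot: [-3.141, 0.0, 1.258]
force: [-4.6, -0.3, 7.4]
width: 8.7
gripper_force: 63.5
```

Emit:
move_arm(targets="-1 0 0 0.1 0 0 0; -1 0 0 0 0 0 0")

```text
clock: 9.28
eef_pos: [534.4, 60.8, 119.4]
tool_rot: [-3.142, 0.0, 1.258]
force: [-3.7, -1.3, 8.9]
width: 8.4
gripper_force: 63.6
```

Emit:
move_arm(targets="-1 0 0 0.07 0 0 0; -1 0 0 0 0 0 0")

```text
clock: 9.45
eef_pos: [534.5, 60.8, 119.3]
tool_rot: [3.141, 0.0, 1.258]
force: [-5.0, -0.4, 14.7]
width: 8.5
gripper_force: 64.4
```

Emit:
move_arm(targets="-1 0 0 -0.2 0 0 0; -1 0 0 -0.2 0 0 0; -1 0 0 0 0 0 0")

```text
clock: 9.7
eef_pos: [534.4, 60.8, 122.9]
tool_rot: [-3.142, 0.0, 1.258]
force: [-3.6, -0.1, 6.9]
width: 8.6
gripper_force: 63.4
```

```bash
python3 -c "
from cell import read_state
s=read_state();print(s['eef_pos'],s['force'],s['torque'],s['qpos'])"
```

```text
[534.40839364  60.77143252 122.85446264] [-3.62453904 -0.08223753  6.86465022] [-0.04973938  0.84092346 -0.04985235] [-2.74131688e-04  6.30833485e-01 -2.49002156e-01  1.92818179e+00
  2.55747714e-01  6.13037305e-01 -7.26286819e-01]
```

Emit:
move_arm(targets="-1 0 0 0 0 0 4; -1 0 0 0 0 0 4; -1 0 0 0 0 0 4; -1 0 0 0 0 0 0")

```text
clock: 10.03
eef_pos: [534.4, 60.7, 122.6]
tool_rot: [3.142, 0.001, 1.046]
force: [-4.0, -0.5, 8.2]
width: 8.6
gripper_force: 63.4
```

```bash
python3 -c "
from cell import read_state
s=read_state();print(s['eef_pos'],s['force'],s['torque'],s['qpos'][6],s['tool_rot'])"
```

```text
[534.38234759  60.73001503 122.60011038] [-3.97419009 -0.47962469  8.19594181] [ 0.00146075  0.82316971 -0.04158936] -0.8802343829189833 [3.14157524e+00 5.25258551e-04 1.04568102e+00]
```

Emit:
move_arm(targets="-1 0 0 0 0 0 5; -1 0 0 0 0 0 5; -1 0 0 0 0 0 5; -1 0 0 0 0 0 5; -1 0 0 0 0 0 5")

```text
clock: 10.45
eef_pos: [534.4, 60.7, 122.6]
tool_rot: [3.142, 0.0, 0.608]
force: [-3.7, 0.4, 6.9]
width: 8.4
gripper_force: 63.3
```

Emit:
move_arm(targets="-1 0 0 0 0 0 5; -1 0 0 0 0 0 5; -1 0 0 0 0 0 5; -1 0 0 0 0 0 5; -1 0 0 0 0 0 0")

```text
clock: 10.87
eef_pos: [534.4, 60.7, 122.6]
tool_rot: [3.141, 0.0, 0.26]
force: [-3.4, 0.3, 7.6]
width: 8.4
gripper_force: 63.4
```

Emit:
move_arm(targets="-1 0 0 0 0 0 5; -1 0 0 0 0 0 5; -1 0 0 0 0 0 5; -1 0 0 0 0 0 5; -1 0 0 0 0 0 5")

```text
clock: 11.28
eef_pos: [534.3, 60.6, 122.6]
tool_rot: [3.141, 0.0, -0.177]
force: [-3.8, -0.2, 6.6]
width: 8.4
gripper_force: 63.3
```

Emit:
move_arm(targets="-1 0 0 0 0 0 4; -1 0 0 0 0 0 3; -1 0 0 0 0 0 0; -1 0 0 0 0 0 0")

```text
clock: 11.62
eef_pos: [534.3, 60.7, 122.5]
tool_rot: [3.141, 0.0, -0.295]
force: [-4.3, -0.4, 7.4]
width: 8.6
gripper_force: 63.4
```

```bash
python3 -c "
from cell import read_state
s=read_state();print(s['eef_pos'],s['force'],s['torque'],s['qpos'][6],s['tool_rot'])"
```

```text
[534.3176844   60.66658277 122.52624295] [-4.26426254 -0.35147817  7.39624484] [-0.05131217  0.75942639 -0.04404555] -1.832959419631988 [ 3.14102066e+00  3.66144775e-04 -2.95107932e-01]
```

Emit:
move_arm(targets="-1 0 0 0 0 0 1; -1 0 0 0 0 0 0; -1 0 0 -0.1 0 0 0; -1 0 0 -0.1 0 0 0; -1 0 0 0 0 0 0")

```text
clock: 12.03
eef_pos: [534.3, 60.6, 124.6]
tool_rot: [3.141, 0.0, -0.312]
force: [-2.6, -0.9, 6.9]
width: 8.3
gripper_force: 63.3
```

```bash
python3 -c "
from cell import read_state
s=read_state();print(s['eef_pos'],s['force'],s['torque'],s['qpos'][6],s['tool_rot'])"
```

```text
[534.29473167  60.63984001 124.57377466] [-2.61249733 -0.91695301  6.90037094] [-0.13935872  0.78827961 -0.0376092 ] -1.8460793804828757 [ 3.14119393e+00  4.64288202e-04 -3.12496722e-01]
```

Emit:
move_arm(targets="-1 0 0 -0.1 0 0 0; -1 0 0 0 0 0 0; -1 0 0 -0.05 0 0 0; -1 0 0 0 0 0 0")

```text
clock: 12.37
eef_pos: [534.3, 60.6, 125.9]
tool_rot: [3.141, 0.0, -0.313]
force: [-2.8, -0.2, 6.2]
width: 8.2
gripper_force: 63.1
```

Emit:
move_arm(targets="-1 0 0 -0.05 0 0 0; -1 0 0 0 0 0 0; -1 0 0 0 0 0 0")

```text
clock: 12.62
eef_pos: [534.3, 60.7, 126.0]
tool_rot: [3.141, 0.001, -0.313]
force: [-2.2, -0.4, 1.3]
width: 8.2
gripper_force: 62.4
```

Emit:
move_arm(targets="0 0 0 0 0 0 0; 0.3 0 0 0 0 0 0; 0.3 0 0 0 0 0 0; 0.3 0 0 0 0 0 0; 0.3 0 0 -0.5 0 0 0")

```text
clock: 13.03
eef_pos: [534.4, 60.8, 130.8]
tool_rot: [3.141, 0.001, -0.313]
force: [0.1, -0.2, -0.4]
width: 55.6
gripper_force: 0.0
```

Emit:
move_arm(targets="0.3 0 0 -2 0 0 0; 0.3 0 0 -3 0 0 0; 0.3 0 0 -3.5 0 0 0; 0.3 0 0 -3.5 0 0 0; 0.3 0 0 0 0 0 0")

```text
clock: 13.45
eef_pos: [539.0, 60.9, 258.2]
tool_rot: [-3.136, -0.012, -0.313]
force: [0.6, 0.0, 0.2]
width: 55.5
gripper_force: 0.0
```

Emit:
move_arm(targets="0.3 0 0 0 0 0 0; 0.3 0 0 0 0 0 0; 0.3 0 0 0 0 0 0")

```text
clock: 13.7
eef_pos: [533.7, 60.8, 250.3]
tool_rot: [3.141, 0.002, -0.313]
force: [-0.7, 0.4, -0.3]
width: 55.6
gripper_force: 0.0
```

```bash
python3 - <<'E'
from cell import cams,read_state
import cv2,numpy as np
w=cams.get_image("wrist")["color"][:,:,::-1];s=cams.get_image("scene")["color"][100:320,130:370,::-1]
c=np.zeros((384,800,3),np.uint8);c[:,:512]=w;c[:264,512:]=cv2.resize(s,(288,264))
cv2.imwrite("pics/e.png",c);print(read_state())
E
```

```text
{'clock': 13.8, 'qpos': array([-0.34425065,  0.45609345,  0.26074001,  1.81281807, -0.1458545 ,
        0.89405444, -1.90069965]), 'qd': array([ 0.00203314,  0.00136551,  0.00163813, -0.00506014,  0.00056937,
        0.00425257,  0.00044934]), 'tau': array([-1.32782242e-02, -4.48264468e+01,  3.07401448e+00, -1.78349608e+01,
        1.06109874e-02,  1.06859478e-02,  3.58070920e-04]), 'eef_pos': array([533.76386331,  60.71425864, 249.99092411]), 'tool_rot': array([ 3.14027599e+00,  2.35240125e-03, -3.12808449e-01]), 'force': array([-0.6225684 , -1.03405759, -0.20999622]), 'torque': array([-0.02912305, -0.0075904 , -0.02183674]), 'gripper_force': 0.0, 'width': 55.72607923963472}
```

View pics/e.png

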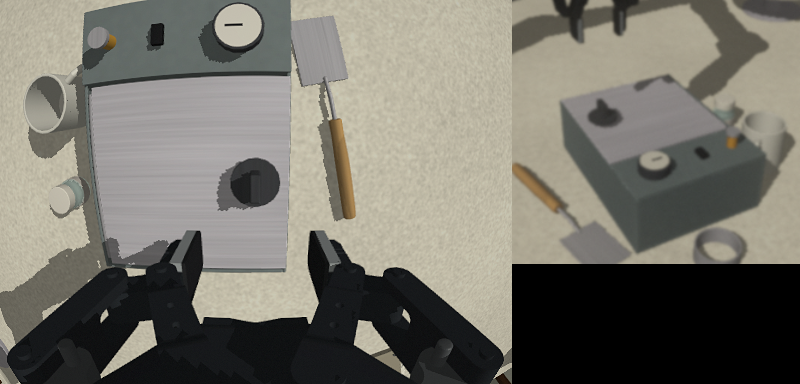

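The picture shows the cover shut and the wing at (252,185) lying along the housing's x, so it is locked. The stud is drawn in, the bystanders look unmoved, and the gripper is clear.

```bash
python3 -c "
from cell import order
print(order.finish_job())"
```

```text
the job is handed in; nothing more can be done
None
```

I swung the cover shut gently and turned the stud a quarter turn clockwise; I felt it catch in its locking notch. I then let go, moved the arm clear, and handed the job in at about 14 s; the verdict wasn't shown.

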